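Hang the sanctuary lamp on the sprung arm

TASK

Pick up the ruby sanctuary lamp by the brass block on top and hang its bail in the hook of the sprung arm. Ride down slowly with the arm as it sinks and let go only when the arm has settled and carries just the lamp's own weight, so that it neither drops nor springs back when you release. Do not force the arm down or knock it, and leave the cross, the lunette case and the taper holder where they are.

Things in the scene. Friction and masses are not known exactly. Their poses are not given: they have to be found in the camera images.
- lamp_grip (a point): Centre of the brass grip block on top of the loose ruby glass lamp (78 mm across, brass carrier). Block: 22 mm along x, 16 mm along y (grip across y), 34 mm tall, on a 10 mm stem; its centre is 148 mm above the lamp's underside, z up. The lamp weighs 0.25 to 0.9 kg, different each time and not known beforehand; it is the same turned half round.
- lamp_bar (a point): Centre of the 7 mm round bar at the peak of the lamp's bail, 38 mm straight below lamp_grip, same axes. The bail is a hoop in the y-z plane: from the peak it falls 22 mm to each side over 39 mm, then runs straight down. The opening from peak to glass is 58 mm high; the hook passes through it along the lamp's x axis (either way).
- hook_seat (a point): Where the bar's centre rests in the hook, a V of 8 mm brass rod at the robot-side end of the sprung arm, open upwards. x points along the arm to the pivot (level when raised), y across, z up. Raised, it is 215 mm above the counter. The hook's nose, 21 mm off to -x, rises 21 mm above this point; the arm's side, 22 mm off to +x, 11 mm; the rod's underside is 15 mm below.
- swing_pivot (a point): Centre of the arm's pivot (between two brass spring drums on a steel column), 180 mm above the counter; hook_seat lies 238 mm from it towards the robot and, when the arm is raised, 35 mm above it. Same axes as hook_seat. The column's base is a disc of 124 mm.
- swing_arm (a joint): Sink angle of the sprung arm, rad: 0 raised on its upper stop, 0.42 on its bottom stop; the hook sinks about 24 mm per 0.1 rad. A spring holds it up: it starts to sink at about 1 N on the hook, then gives about 10 mm per newton, lightly damped. With the lamp hung it settles between 0.06 and 0.33, by the lamp's weight.
- cross_mid (a point): Middle of a loose bronze hand cross lying flat, 130 mm along its x, 75 mm along its y, 9 mm thick. To be left alone.
- lunette_case_mid (a point): Middle of a loose round brass lunette case, 74 mm across and 21 mm tall. To be left alone.
- taper_holder_mid (a point): Middle of a loose turned boxwood taper holder, 64 mm across at the foot and 58 mm tall. To be left alone.
Not all that is in view belongs to the job. Several things look just like the part that bears lamp_grip: the one meant starts farthest from the robot's base.

How it is judged (in metres and radians):
On the way, in this order (a step that is already met when the one before it is completed fails the run):
1. the lamp is held in the gripper, lifted 20 mm or more off the counter (height (world z) of lamp_grip above 0.168 m and contact force between the fingers and lamp above 1 N), for 0.2 s.
2. the bail lies in the hook with the arm sunk and still under the lamp, while the gripper still holds the lamp (distance between lamp_bar and hook_seat below 0.01 m and value of joint swing_arm above 0.04 rad and velocity of joint swing_arm between -0.1 and 0.1 rad/s and contact force between the fingers and lamp above 1 N), for 0.25 s.
At the end, for the whole second after the job is handed in: the lamp hangs free by its bail in the hook: bar within 8 mm of the hook seat, lamp within 0.15 rad of upright and slower than 0.03 m/s, the arm sunk (above 0.04 rad) and still (below 0.06 rad/s), the gripper off it (distance between lamp_bar and hook_seat below 0.008 m and angle between lamp_bar's own z axis and vertical below 0.15 rad and value of joint swing_arm above 0.04 rad and velocity of joint swing_arm between -0.06 and 0.06 rad/s and linear speed of lamp below 0.03 m/s and contact force between the fingers and lamp below 0.05 N); the robot touches nothing.
It fails at once if the sprung arm is moved or let go fast (over 0.45 rad/s, about 0.11 m/s at the hook) (velocity of joint swing_arm above 0.45 rad/s or velocity of joint swing_arm below -0.45 rad/s).
It fails at once if the arm drops or springs back on release (faster than 0.25 rad/s, about 0.06 m/s at the hook, with the gripper off the lamp) (contact force between the fingers and lamp below 0.05 N and (velocity of joint swing_arm above 0.25 rad/s or velocity of joint swing_arm below -0.25 rad/s)).
It fails at once if the arm is forced: pushed close to its bottom stop (beyond 0.39 rad), or the lamp pressed or knocked against it with more than 16 N (value of joint swing_arm above 0.39 rad or contact force between lamp and swing_arm above 16 N).
It fails at once if the gripper itself pushes or pulls on the sprung arm with more than 5 N (contact force between the fingers and swing_arm above 5 N).
It fails at once if the cross, the lunette case or the taper holder is moved by more than 15 mm (distance of any of cross_mid, lunette_case_mid, taper_holder_mid from where it was at the start of the episode above 0.015 m).
It also fails if it takes over 54 s, if anything falls off the work surface, if the arm or the gripper's body presses on something with over 40 N, if the wrist force passes 120 N, or if a joint passes its speed limit or range.

ROBOT

A 6-joint arm with a two-finger parallel gripper is mounted at the origin on the work surface. World frame = base frame: x ahead of the robot, y to its left, z up, the work surface at z = 0. Lengths are in m, angles in degrees, forces in N, time in s.
With the tool pointing down it reaches from about 0.3 to 0.75 m from the base axis. Payload 8.5 kg.
Tool frame: the origin (TCP) lies at the very end of the fingers, on their centre line; the grasp point (between the pads) lies 19 mm behind it (env.grip_point_offset is the distance from the TCP to the grasp point, in m); z points along the fingers, y is the direction in which the jaws open and shut (so a half turn about z gives the same grasp; the last joint's range is limited). The gripper opens to 85 mm and grips with 20 to 120 N. Pads are 22 mm wide; open, the fingers measure 114 mm over their backs; the gripper's body (76 mm by 85 mm) begins 54 mm behind the grasp point. The pads swing forward as they close: fully open they stand 13 mm farther back than shut.
Start: joints at [61.69, 21.807, 74.336, -0, 83.858, -12.336], TCP at [0.151, 0.529, 0.231] pointing down, gripper open.
Joint ranges: [-178.18, 178.18], [-50.72, 133.34], [12.68, 142.11], [-81.47, 261.47], [9.98, 163.14], [-165.26, 165.26]. Speed limits (degrees/s): [136.94, 136.94, 180, 180, 180, 180].

INTERFACE

Orientations are given as a 3x3 rotation matrix whose columns are the frame's x, y, z axes.
In Python, from rig import env gives the robot as it stands.
- The arm moves only by the tool move_arm, never from a script. Its argument "moves" is a list of rows, each a list of 4 numbers: the shift along the tool's x, y, z in mm, then the turn about the tool's z in rad. In form: [[tx, ty, tz, spin], ...]. A call has 1 to 20 rows; each row is the pose to reach, as a shift and turn from the pose commanded when the call began, along the tool's axes at that moment; what a row does not reach only later rows make up. A row lasts 1/10 s, in which the tool goes at most 50 mm and 8.59 degrees, less where a joint would pass 70% of its speed; a pose out of reach is approached as far as the arm can. A call with a gripper value outside its range is refused whole. "grip" is the closure, from 0 (fully open) to 1 (shut), set as the call begins (left out, the last holds). The fingers move at their own pace and stop on an object; "grip_force" is the grip in N (left out, the last holds). Time passes only in rows, so rows that repeat a pose let the fingers close. It gives the time, the measured TCP pose, the force and the opening at its end, in the units of the state.
- env.observe(): the state, without advancing time (a new reading comes with each control period).
- env.get_image(name): name is "side" or "top"; returns the picture (420x560x3 uint8, red, green, blue); there is no depth.
- env.get_calibration(name): a dict with "fovy" (degrees; the focal length in pixels is half the picture's height over the tangent of half this angle, whatever the lens; pixels are square), "cx", "cy" (the principal point, pixels), "k1" (the pictures are not rectified: a ray, as slopes to the right and down, at radius r is drawn at 1 + k1 r^2 times it, then the intrinsics apply), "extrinsics" (4x4, takes a point from world to camera coordinates). Camera axes: x right, y up, looking along -z (the intrinsics and any distortion apply to the point x, -y, -z); pixel columns grow to the right and rows downward; lengths in m; the calibration is good to about 2 mm. A picture is of the moment at which its call begins. get_calibration takes no time and is no camera call.
- env.close_job(): hands the job in, once; it reports no verdict.
Trained networks look in the newest picture that a camera, given by its name, has taken for a name from the list of things; names that differ only in an ending like _2 or _b are one class to them, and where a whole thing is asked for, a point or a joint stands for the part that bears it (a point fixed in the world has none). Each returns a list of dicts, best first, with "conf" (0 to 1); they miss things now and then, are a little off and sometimes report something else, mostly with a low value. They report only what shows in the picture. A call takes as long as a camera call. They do not tell look-alikes from the thing itself.
- env.silhouettes(camera, name): "region" (420x560 bool, what is visible of it) and "point" ([row, column] in pixels, amid what is visible of it).
- env.tip_of(camera, name): "point" ([row, column] in pixels: a listed point, or the origin of a listed thing).
The state is a dict: "time_s": time; "q": joint angles; "qvel": joint speeds; "joint_efforts": joint torques, N m; "position": TCP position; "tool_rot": TCP orientation; "ft_force": force on the tool from outside, world axes, zero at the start; "wrist_torque": the same for the moment, N m; "grip_width": finger opening in m.
Only numpy, scipy, OpenCV 4.12 (cv2) and the standard library are available. Lean on these libraries where they do the work, as an engineer would, in place of code of your own. Each camera call takes 0.05 s, during which the arm holds its last target.

## Working session

There is one attempt and no reset: what is moved stays moved. The work goes in short steps, Python scripts to look and compute and a tool call to move; the robot and the scene stay as the last step left them, time stands still between calls to the robot, and variables do not carry over. Pictures are saved under pics/ and viewed, and the job is handed in when it is done.

Besides the shell and the picture viewer there is one more tool, called after "Call:" by a JSON object that holds its "api" and its "payload", one argument or row to a line. move_arm: Moves the arm, as the interface text tells. Its arguments: {"type":"object","properties":{"moves":{"type":"array"},"grip":{"type":"number"},"grip_force":{"type":"number"}},"required":["moves"]}

```bash
mkdir -p pics; ls; cat > h.py <<'E'
import numpy as np, cv2
from rig import env
def cal(n):
    c=env.get_calibration(n); f=210/np.tan(np.radians(c['fovy'])/2); return c,f,np.array(c['extrinsics'])
def ray(n,rc):
    c,f,E=cal(n); r,cc=rc
    xd,yd=(cc-c['cx'])/f,(r-c['cy'])/f
    x,y=xd,yd
    for _ in range(50):
        s=1+c['k1']*(x*x+y*y); x,y=xd/s,yd/s
    d=E[:3,:3].T@np.array([x,-y,-1.]); o=-E[:3,:3].T@E[:3,3]
    return o,d/np.linalg.norm(d)
def atz(n,rc,z):
    o,d=ray(n,rc); return o+d*(z-o[2])/d[2]
def proj(n,p):
    c,f,E=cal(n); q=E[:3,:3]@np.array(p)+E[:3,3]
    x,y=q[0]/-q[2],-q[1]/-q[2]; s=1+c['k1']*(x*x+y*y)
    return np.array([c['cy']+f*y*s, c['cx']+f*x*s])
def tri(obs):
    A=np.zeros((3,3));b=np.zeros(3);rs=[]
    for n,rc in obs:
        o,d=ray(n,rc);P=np.eye(3)-np.outer(d,d);A+=P;b+=P@o
    p=np.linalg.solve(A,b)
    for n,rc in obs: rs.append(np.linalg.norm(proj(n,p)-rc))
    return p,rs
def save(n,fn):
    im=env.get_image(n); cv2.imwrite('pics/'+fn,im[:,:,::-1]); return im
E
python3 - <<'E'
from h import *
for n in ('side','top'):
    save(n,n+'0.png'); c,f,E=cal(n); print(n,c['fovy'],c['cx'],c['cy'],c['k1'],-E[:3,:3].T@E[:3,3])
    for t in ['lamp_grip','lamp_bar','hook_seat','swing_pivot','cross_mid','lunette_case_mid','taper_holder_mid']:
        print(t,[(np.round(d['point'],1).tolist(),round(d['conf'],2)) for d in env.tip_of(n,t)])
print(env.observe(),env.grip_point_offset)
E
```

```text
pics
side 45.06530653333 281.99929833663174 215.40808234677215 -0.1175495170392514 [0.17519123 1.18206104 1.09889587]
lamp_grip [([194.5, 349.2], 0.93), ([280.9, 277.2], 0.88), ([307.6, 377.5], 0.79), ([312.3, 333.6], 0.68)]
lamp_bar [([205.5, 352.5], 0.94), ([321.7, 329.1], 0.72), ([287.9, 273.0], 0.58), ([318.5, 374.4], 0.56)]
hook_seat [([172.6, 277.1], 0.62)]
swing_pivot [([158.6, 222.4], 0.46)]
cross_mid [([305.4, 185.8], 0.54)]
lunette_case_mid [([271.7, 304.6], 0.83)]
taper_holder_mid [([195.5, 343.5], 0.52)]
top 50.307813210101614 274.94615091138235 211.3532397742498 0.0022111610871466303 [ 0.27821542 -0.00669705  1.15085727]
lamp_grip [([311.8, 345.7], 0.81), ([226.5, 157.3], 0.69), ([351.5, 119.1], 0.65), ([292.0, 404.1], 0.36)]
lamp_bar [([294.1, 121.8], 0.82), ([306.2, 343.6], 0.66), ([227.7, 160.3], 0.55)]
hook_seat [([192.7, 337.0], 0.89)]
swing_pivot [([114.3, 378.1], 0.97)]
cross_mid [([142.4, 176.8], 0.93)]
lunette_case_mid [([195.5, 337.4], 0.28)]
taper_holder_mid [([294.4, 404.6], 0.63)]
{'time_s': 0.8, 'q': array([ 6.16894697e+01,  2.18047499e+01,  7.43355680e+01, -2.99330138e-04,
        8.38573056e+01, -1.23363029e+01]), 'qvel': array([ 0.10301827, -0.00420794,  0.07273236,  0.04120768,  0.03661162,
        0.01032224]), 'joint_efforts': array([-9.30394526e-04, -4.48269045e+01, -2.31467897e+01, -2.63114707e-04,
        4.42564324e-04,  7.69588979e-06]), 'position': array([0.15136221, 0.52874319, 0.23134124]), 'tool_rot': array([[-9.61385739e-01,  2.75204399e-01,  2.42438744e-05],
       [ 2.75204400e-01,  9.61385738e-01,  3.40532794e-05],
       [-1.39361028e-05,  3.94103580e-05, -9.99999999e-01]]), 'ft_force': array([-0.02897429,  0.24146664, -0.17240683]), 'wrist_torque': array([-0.03357054,  0.02857982, -0.03009571]), 'grip_width': 0.085385555900309} 0.0187
```

View pics/side0.png

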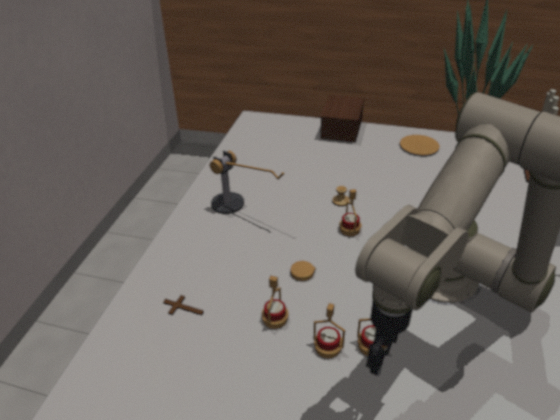

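View pics/top0.png

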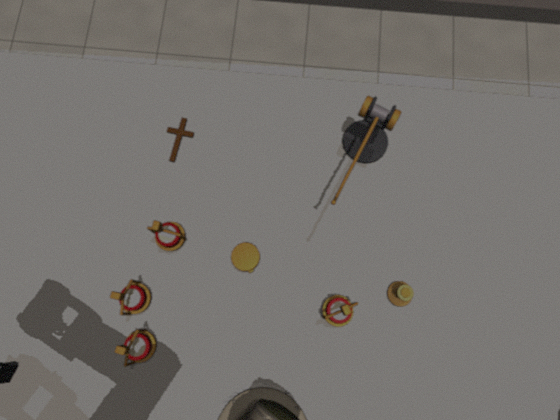

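The side view shows four lamps, with grips near (281,273), (308,331), (312,370) and (194,352). The top view shows them at (226,157), (296,117), (351,121) and (310,346). The hook tip is at top (203,334) and side (175,279), the lunette case at top (256,245), the cross at top (142,177) and the taper holder at top (293,402).

```bash
python3 - <<'E'
from h import *
for nm,s,t in [('A',(281,275),(226.5,157)),('B',(308,331),(296,117)),('C',(310,374),(351,120)),('D',(194.5,350),(311.8,345.7))]:
    p,r=tri([('side',s),('top',t)]); print(nm,p.round(3),np.round(r,1),np.linalg.norm(p[:2]), 'plane z=.148 top',atz('top',t,.148).round(3))
p,r=tri([('side',(172.6,277.1)),('top',(192.7,337))]);print('hook net',p,r, atz('top',(192.7,337),.215))
p,r=tri([('side',(175,279)),('top',(200,335))]);print('hook eye',p,r)
p,r=tri([('side',(158.6,222.4)),('top',(114.3,378.1))]);print('piv',p,r,atz('top',(114.3,378.1),.18))
for nm,t,z in [('cross',(142,177),.005),('lun',(256,245),.02),('taper',(293,402),.05)]: print(nm,atz('top',t,z))
for n,boxes in (('side',[(255,240,90,110),(270,300,100,130),(140,200,70,100)]),('top',[(195,130,80,80),(260,100,110,70),(90,290,130,120)])):
    im=env.get_image(n)
    ims=[cv2.resize(im[r:r+h,c:c+w],(390,390),interpolation=cv2.INTER_CUBIC) for r,c,h,w in boxes]
    for k,i in enumerate(ims): cv2.imwrite(f'pics/{n}_crop{k}.png',i[:,:,::-1])
    cv2.imwrite(f'pics/{n}_crops.png',cv2.resize(np.hstack([ims[0],ims[2]]),(780,390))[:,:,::-1])
E
```

```text
A [0.451 0.28  0.152] [0.7 0.8] 0.5306839358549001 plane z=.148 top [0.453 0.281 0.148]
B [0.29  0.342 0.155] [0.2 0.2] 0.4483983614334217 plane z=.148 top [0.29  0.345 0.148]
C [0.181 0.318 0.148] [1.8 2.2] 0.3659365039577234 plane z=.148 top [0.176 0.318 0.148]
D [ 0.31  -0.159  0.146] [1.9 2.8] 0.3484456610426024 plane z=.148 top [ 0.304 -0.159  0.148]
hook net [ 0.54774289 -0.11413     0.22625486] [np.float64(0.49535283799944246), np.float64(0.7314235292143353)] [ 0.5526697  -0.11534122  0.215     ]
hook eye [ 0.5371542  -0.11144932  0.21910484] [np.float64(0.7313420290832724), np.float64(1.074147715549706)]
piv [ 0.75969896 -0.19997086  0.19671796] [np.float64(1.3176685104304975), np.float64(1.9859654497804835)] [ 0.76306133 -0.20343696  0.18      ]
cross [0.71632254 0.30467541 0.005     ]
lun [0.42117306 0.08393311 0.02      ]
taper [ 0.36407434 -0.30726775  0.05      ]
```

View pics/side_crops.png

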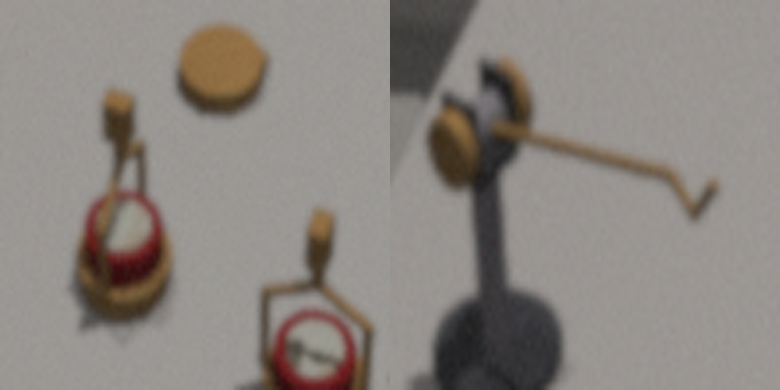

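View pics/top_crops.png

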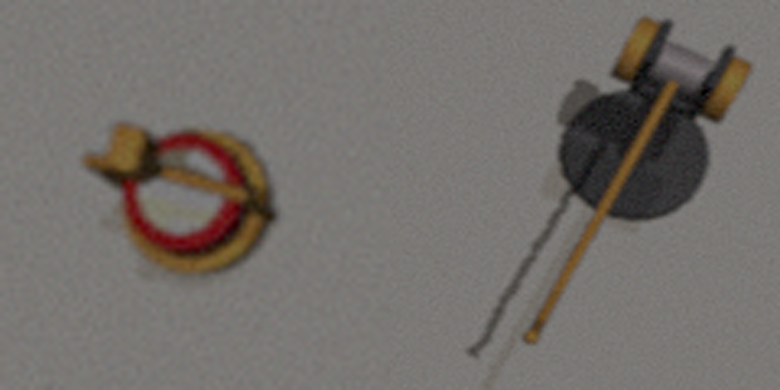

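```bash
python3 - <<'E'
from h import *
im=env.get_image('top')
r,c,h,w=205,140,55,55
cv2.imwrite('pics/topA.png',cv2.resize(im[r:r+h,c:c+w],(550,550),interpolation=cv2.INTER_CUBIC)[:,:,::-1])
r,c,h,w=90,290,120,120
cv2.imwrite('pics/topH.png',cv2.resize(im[r:r+h,c:c+w],(600,600),interpolation=cv2.INTER_CUBIC)[:,:,::-1])
E
```

```text
(no output)
```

View pics/topA.png

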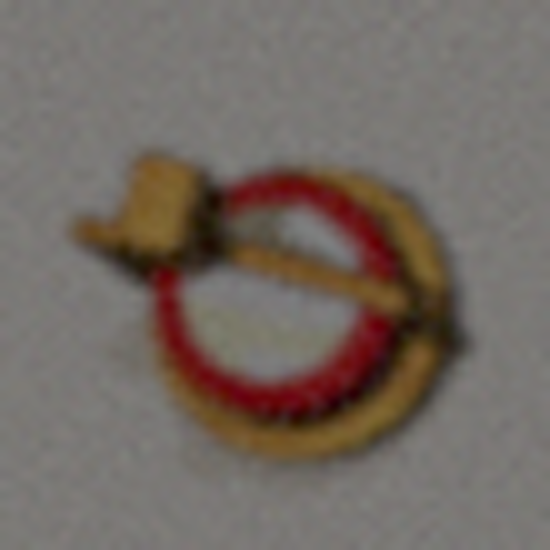

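View pics/topH.png

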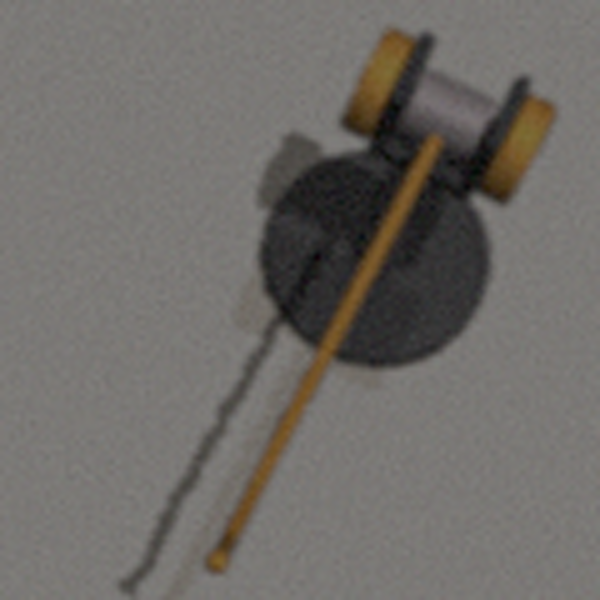

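```bash
cat > wf.py <<'E'
from h import *
def lampwf(x,y,yaw,zo=0):
    c,s=np.cos(yaw),np.sin(yaw); T=lambda P:np.array(P)@np.array([[c,s,0],[-s,c,0],[0,0,1]])+[x,y,zo]
    L=[]
    a=np.linspace(0,2*np.pi,40); L.append(T(np.c_[.039*np.cos(a),.039*np.sin(a),0*a]))
    for z in(.131,.165): L.append(T([[sx*.011,sy*.008,z] for sx,sy in((1,1),(1,-1),(-1,-1),(-1,1),(1,1))]))
    L.append(T([[0,-.039,.02],[0,-.039,.088],[0,0,.110],[0,.039,.088],[0,.039,.02]]))
    return L
def hookwf(px,py,yaw,th=0):
    c,s=np.cos(yaw),np.sin(yaw); 
    def T(P):
        P=np.array(P,float) # arm frame relative pivot, x towards pivot dir
        ct,st=np.cos(th),np.sin(th)  # sink: points at -x go down
        x=P[:,0]*ct-P[:,2]*0-0; 
        X=P[:,0]*ct+P[:,2]*(-st)*-1*-1; Z=P[:,0]*st+P[:,2]*ct
        return np.c_[px+c*X-s*P[:,1],py+s*X+c*P[:,1],.180+Z]
    h=-.238
    return [T([[h-.021,0,.056],[h,0,.031],[h+.022,0,.046],[0,0,.0]]),T([[0,-.04,0],[0,.04,0]]),T([[h,-.004,.035],[h,.004,.035]])]
def draw(n,im,L,box,sc,col=(0,255,0)):
    r,c,h,w=box
    for l in L:
        p=np.array([proj(n,q) for q in l]); p=(p-[r-.0,c-.0]+.5)*sc
        cv2.polylines(im,[np.round(p[:,::-1]).astype(int)],False,col,1,cv2.LINE_AA)
def crop(n,box,sc,im=None):
    im=env.get_image(n) if im is None else im
    r,c,h,w=box; return cv2.resize(im[r:r+h,c:c+w],(w*sc,h*sc),interpolation=cv2.INTER_CUBIC)[:,:,::-1].copy()
E
python3 - <<'E'
from wf import *
print('block top',atz('top',(224.5,156.5),.165))
a=atz('top',(228,148),.088);b=atz('top',(234,180.5),.088);print('bail',a,b,np.degrees(np.arctan2(*(a-b)[[1,0]])),np.linalg.norm(a-b),(a+b)/2)
n=atz('top',(202.4,333),.236);p=atz('top',(113,380.4),.18);print('nose',n,'piv',p,np.linalg.norm((p-n)[:2]))
d=(p-n)[:2];print(np.degrees(np.arctan2(d[1],d[0])))
E
```

```text
block top [0.45464922 0.27835695 0.165     ]
bail [0.45791912 0.31975443 0.088     ] [0.45077365 0.23932536 0.088     ] 84.9230669313474 0.08074584963090208 [0.45434639 0.2795399  0.088     ]
nose [ 0.52448177 -0.10584156  0.236     ] piv [ 0.76688597 -0.20868019  0.18      ] 0.26331650466048556
-22.988813335877214
```

```bash
cat > ov.py <<'E'
from wf import *
import sys
lx,ly,lyaw,px,py,pyaw=map(float,sys.argv[1:7]); tag=sys.argv[7]; th=float(sys.argv[8]) if len(sys.argv)>8 else 0
out=[]
L=lampwf(lx,ly,np.radians(lyaw));H=hookwf(px,py,np.radians(pyaw),th)
T=env.get_image('top');S=env.get_image('side')
for n,im,box,sc,W in(('top',T,(205,140,50,50),7,L),('side',S,(270,250,60,50),6,L),('top',T,(90,320,120,80),4,H),('side',S,(140,205,75,90),4,H)):
    o=crop(n,box,sc,im);draw(n,o,W,box,sc);o=cv2.copyMakeBorder(o,0,max(0,0),0,0,cv2.BORDER_CONSTANT);out.append(o)
def st(a,b):
    h=max(a.shape[0],b.shape[0]);f=lambda o:cv2.copyMakeBorder(o,0,h-o.shape[0],0,0,cv2.BORDER_CONSTANT)
    return np.hstack([f(a),f(b)])
cv2.imwrite(f'pics/ovL{tag}.png',st(out[0],out[1]));cv2.imwrite(f'pics/ovH{tag}.png',st(out[2],out[3]))
E
python3 ov.py .4543 .279 -5 .7635 -.205 -23 1
```

```text
(no output)
```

View pics/ovL1.png

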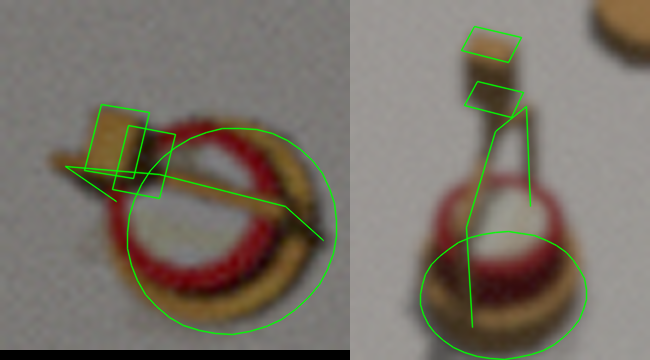

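View pics/ovH1.png

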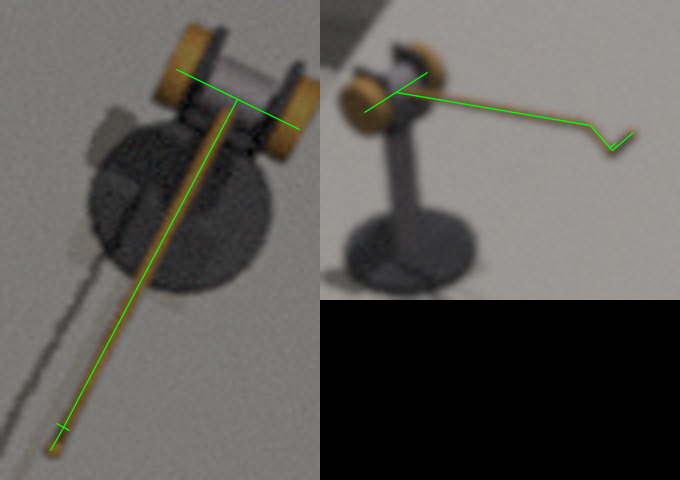

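```bash
python3 ov.py .455 .2805 -8 .7635 -.205 -23 2
```

```text
(no output)
```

View pics/ovL2.png

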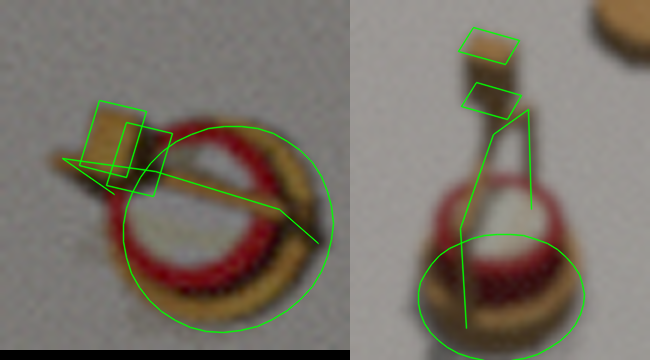

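Lamp A is the target. Its grip is at top (226,157) and side (281,275), and it is 0.53 m from the base, against 0.45, 0.37 and 0.35 m for B, C and D. The close crop shows the block, bail and ruby glass, and the wireframe fits at (0.4545, 0.280) with yaw of about −7.5°. The hook seat is at about (0.544, −0.112), and the arm's x axis points at −23°.

Call:
{"api": "move_arm", "payload": {
  "moves": [
    [-7, -3, 0, 0],
    [-22, -9, 0, -0.01],
    [-43, -19, 0, -0.02],
    [-68, -30, 0, -0.03],
    [-97, -42, 0, -0.04],
    [-126, -54, 0, -0.05],
    [-158, -69, 0, -0.07],
    [-191, -83, 0, -0.08],
    [-223, -97, 0, -0.09],
    [-255, -111, 0, -0.1],
    [-284, -123, 0, -0.12],
    [-309, -134, 0, -0.13],
    [-331, -143, 0, -0.14],
    [-345, -149, 0, -0.145],
    [-356, -154, 0, -0.148],
    [-360, -156, 0, -0.148],
    [-360, -156, 0, -0.148],
    [-360, -156, 0, -0.148]
  ],
  "grip": 0
}}

```text
time_s: 2.95
position: [0.454, 0.28, 0.2314]
tool_rot: [[-0.992, 0.13, -0.0], [0.13, 0.992, 0.0], [0.0, 0.0, -1.0]]
ft_force: [-0.0, 0.3, -0.4]
grip_width: 0.0856
```

```bash
python3 - <<'E'
from wf import *
o=env.observe();print(o['position'],o['tool_rot'][:,1],np.degrees(np.arctan2(o['tool_rot'][1,1],o['tool_rot'][0,1])),o['time_s'],o['ft_force'])
S=env.get_image('side');L=lampwf(.4545,.28,np.radians(-7.5))
b=(215,220,120,120);im=crop('side',b,5,S);draw('side',im,L,b,5);cv2.imwrite('pics/pre.png',im)
E
```

```text
[0.4540467  0.28002852 0.23136127] [1.29971427e-01 9.91517736e-01 8.36751870e-05] 82.53205879645529 2.95 [-0.02928469  0.29391253 -0.35663859]
```

View pics/pre.png

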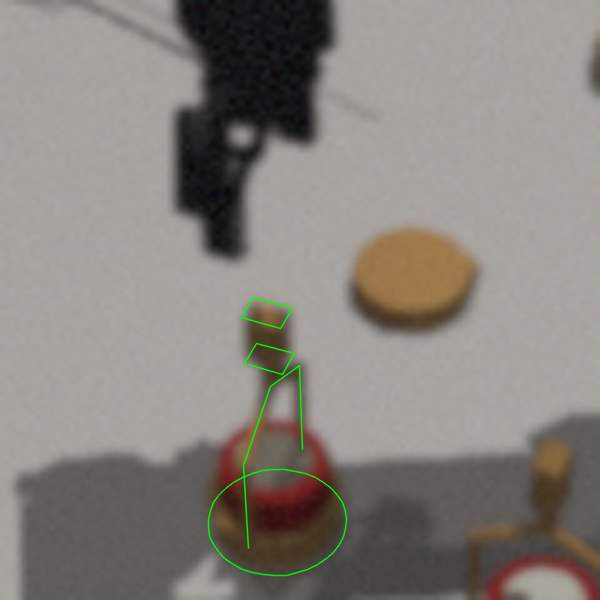

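The side view shows the open fingers directly above the block at crop (268,310), and the wireframe agrees with the lamp to about 1 px. I'll go down 100 mm and then grip.

Call:
{"api": "move_arm", "payload": {
  "moves": [
    [0, 0, 3, 0],
    [0, 0, 10, 0],
    [0, 0, 20, 0],
    [0, 0, 32, 0],
    [0, 0, 45, 0],
    [0, 0, 58, 0],
    [0, 0, 70, 0],
    [0, 0, 80, 0],
    [0, 0, 88, 0],
    [0, 0, 94, 0],
    [0, 0, 98, 0],
    [0, 0, 100, 0],
    [0, 0, 100, 0],
    [0, 0, 100, 0]
  ]
}}

```text
time_s: 4.4
position: [0.4547, 0.2798, 0.1316]
tool_rot: [[-0.991, 0.13, 0.001], [0.13, 0.991, 0.0], [-0.001, 0.0, -1.0]]
ft_force: [-0.1, 0.1, -0.3]
grip_width: 0.0852
```

```bash
python3 - <<'E'
from wf import *
ims=[]
for n,b in(('side',(255,240,80,80)),('top',(190,120,80,80))): ims.append(crop(n,b,5))
cv2.imwrite('pics/down.png',np.hstack(ims))
E
```

```text
(no output)
```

View pics/down.png

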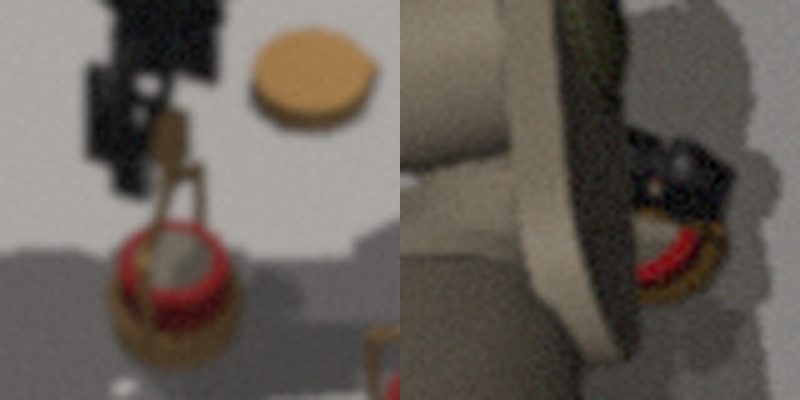

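```bash
python3 - <<'E'
from wf import *
o=env.observe();p=o['position'];R=o['tool_rot']
for s in(-1,0,1): 
    q=p+R[:,1]*.0427*s-R[:,2]*(.013 if s else 0)
    print(s,q.round(3),(proj('side',q)-[255,240])*5,(proj('top',q)-[190,120])*5)
g=p-R[:,2]*.0187; print(g,(proj('side',g)-[255,240])*5)
E
```

```text
-1 [0.449 0.237 0.145] [ 84.27613027 195.86339248] [201.59678584 280.58572214]
0 [0.455 0.28  0.132] [154.54696056 166.03041936] [186.62189694 198.0508732 ]
1 [0.46  0.322 0.145] [192.60796213 133.17347502] [160.70253176 101.64048871]
[0.45466703 0.27976479 0.15034739] [129.5839021  164.86800987]
```

The near fingertip shows at crop (row 190, col 130) and the far one at (84,196). The block is between them at (138,168), as predicted. Closing now.

Call:
{"api": "move_arm", "payload": {
  "moves": [
    [0, 0, 0, 0],
    [0, 0, 0, 0],
    [0, 0, 0, 0],
    [0, 0, 0, 0],
    [0, 0, 0, 0],
    [0, 0, 0, 0],
    [0, 0, 0, 0],
    [0, 0, 0, 0],
    [0, 0, 0, 0],
    [0, 0, 0, 0]
  ],
  "grip": 1,
  "grip_force": 60
}}

```text
time_s: 5.5
position: [0.4545, 0.2797, 0.1312]
tool_rot: [[-0.991, 0.13, -0.0], [0.13, 0.991, -0.0], [0.0, -0.0, -1.0]]
ft_force: [1.3, 1.0, -2.8]
grip_width: 0.0152
```

Call:
{"api": "move_arm", "payload": {
  "moves": [
    [0, 0, -2, 0],
    [0, 0, -6, 0],
    [0, 0, -12, 0],
    [0, 0, -20, 0],
    [0, 0, -29, 0],
    [0, 0, -39, 0],
    [0, 0, -50, 0],
    [0, 0, -61, 0],
    [0, 0, -72, 0],
    [0, 0, -83, 0],
    [0, 0, -94, 0],
    [0, 0, -105, 0],
    [0, 0, -115, 0],
    [0, 0, -123, 0],
    [0, 0, -130, 0],
    [0, 0, -135, 0],
    [0, 0, -138, 0],
    [0, 0, -138, 0],
    [0, 0, -138, 0],
    [0, 0, -138, 0]
  ]
}}

```text
time_s: 7.5
position: [0.4544, 0.2797, 0.269]
tool_rot: [[-0.991, 0.13, -0.001], [0.13, 0.991, -0.0], [0.001, -0.0, -1.0]]
ft_force: [-0.2, 0.3, -5.6]
grip_width: 0.0152
```

```bash
python3 - <<'E'
from wf import *
o=env.observe();print(o['position'],o['ft_force'],o['grip_width'])
p=o['position']
b=(180,210,150,130);im=crop('side',b,4);draw('side',im,lampwf(p[0],p[1],np.radians(-7.5),p[2]-.1312),b,4);cv2.imwrite('pics/lift.png',im)
print(o['tool_rot'])
seat=np.array([.5444,-.112]);u=np.array([np.cos(np.radians(-23)),np.sin(np.radians(-23))])
t=seat-.095*u;d=t-p[:2];R=o['tool_rot'];print('to pre',t,R[:2,0]@d*1e3,R[:2,1]@d*1e3)
E
```

```text
[0.45441525 0.27965072 0.26895365] [-0.22834878  0.33248694 -5.59924057] 0.015222660497854396
[[-9.91454886e-01  1.30447947e-01 -7.36127154e-04]
 [ 1.30448183e-01  9.91455089e-01 -2.81121434e-04]
 [ 6.93165299e-04 -3.74745669e-04 -9.99999690e-01]]
to pre [ 0.45695204 -0.07488054] -48.763074391882014 -351.17090802158856
```

View pics/lift.png

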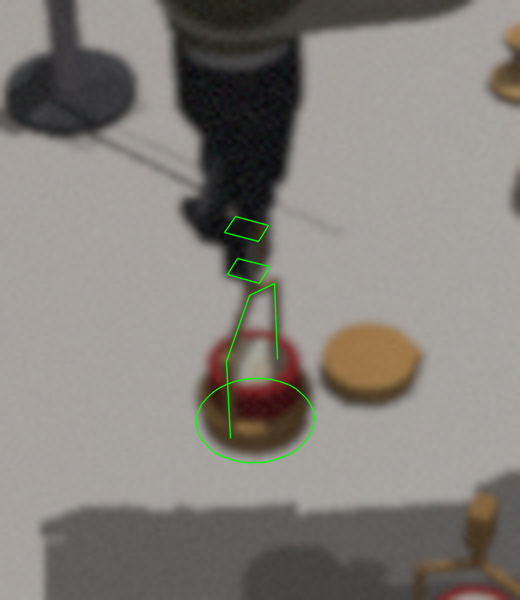

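The lamp is held, with the force reading changing by about −5.3 N (roughly 0.54 kg). In the side crop it hangs upright, with its bail peak at (262,283). Next I'll move to a point 95 mm in front of the hook, turning to line up with the arm.

Call:
{"api": "move_arm", "payload": {
  "moves": [
    [0, -4, 0, 0],
    [-2, -14, 0, 0.01],
    [-4, -28, 0, 0.02],
    [-6, -46, 0, 0.035],
    [-9, -67, 0, 0.05],
    [-13, -91, 0, 0.07],
    [-16, -116, 0, 0.09],
    [-20, -140, 0, 0.11],
    [-23, -165, 0, 0.13],
    [-26, -190, 0, 0.15],
    [-30, -214, 0, 0.165],
    [-33, -239, 0, 0.185],
    [-37, -263, 0, 0.205],
    [-40, -284, 0, 0.22],
    [-43, -305, 0, 0.235],
    [-45, -323, 0, 0.25],
    [-47, -337, 0, 0.26],
    [-49, -347, 0, 0.268],
    [-49, -351, 0, 0.2705],
    [-49, -351, 0, 0.2705]
  ]
}}

```text
time_s: 9.55
position: [0.4572, -0.0749, 0.2693]
tool_rot: [[-0.92, 0.391, -0.0], [0.391, 0.92, 0.0], [0.0, 0.0, -1.0]]
ft_force: [-0.8, 0.4, -5.4]
grip_width: 0.0155
```

```bash
cat > look.py <<'E'
from wf import *
import sys
tag=sys.argv[1]; th=float(sys.argv[2])
o=env.observe();p=o['position'];R=o['tool_rot']
ya=np.degrees(np.arctan2(R[1,1],R[0,1]))-90
print(p,ya,o['ft_force'],o['grip_width'],o['time_s'])
seat=np.array([.5444,-.112]);u=np.array([np.cos(np.radians(-23)),np.sin(np.radians(-23))]);v=np.array([-u[1],u[0]])
d=p[:2]-seat;print('rel seat along u,v mm',d@u*1e3,d@v*1e3,'bar z rel raised seat',(p[2]-.0212-.215)*1e3)
out=[]
for n,b in(('side',(120,200,120,130)),('top',(90,270,140,130))):
    im=crop(n,b,4);draw(n,im,lampwf(p[0],p[1],np.radians(ya),p[2]-.1312),b,4);draw(n,im,hookwf(.7635,-.205,np.radians(-23),th),b,4,(255,255,0));out.append(cv2.copyMakeBorder(im,0,560-im.shape[0],0,0,cv2.BORDER_CONSTANT)[:, :400 if n=='top' else 520] if 0 else cv2.resize(im,(390,390*im.shape[0]//im.shape[1])))
h=max(i.shape[0] for i in out)
cv2.imwrite(f'pics/{tag}.png',np.hstack([cv2.copyMakeBorder(i,0,h-i.shape[0],0,0,cv2.BORDER_CONSTANT) for i in out]))
E
python3 look.py pre2 0
```

```text
[ 0.45721565 -0.07490795  0.26928553] -23.021602960335727 [-0.84038297  0.43935559 -5.39308456] 0.015534863832410975 9.55
rel seat along u,v mm -94.74663283274796 0.0777701105335536 bar z rel raised seat 33.08552826830094
```

View pics/pre2.png

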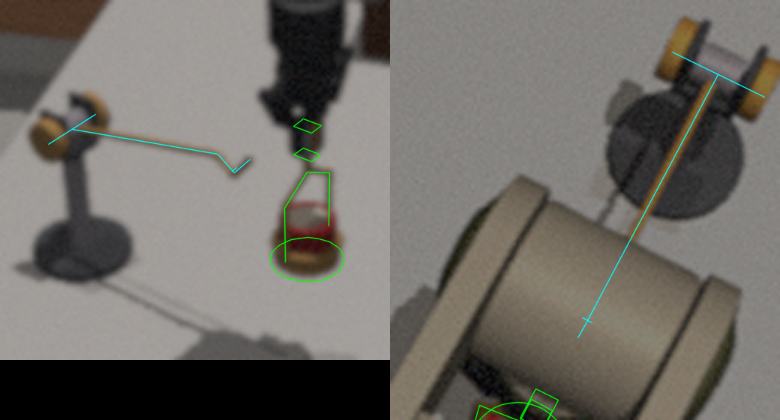

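The side view shows the lamp upright in line with the hook (tip at (250,158), bail peak at (318,172)), and both wireframes agree. I'll go in to 40 mm before the seat and check the height.

Call:
{"api": "move_arm", "payload": {
  "moves": [
    [-1, 0, 0, 0],
    [-4, 0, 0, 0],
    [-8, 0, 0, 0],
    [-13, 0, 0, 0],
    [-19, 0, 0, 0],
    [-25, 0, 0, 0],
    [-31, 0, 0, 0],
    [-37, 0, 0, 0],
    [-43, 0, 0, 0],
    [-48, 0, 0, 0],
    [-52, 0, 0, 0],
    [-54, 0, 0, 0],
    [-55, 0, 0, 0],
    [-55, 0, 0, 0]
  ]
}}

```text
time_s: 11.05
position: [0.5079, -0.0962, 0.2693]
tool_rot: [[-0.921, 0.391, -0.0], [0.391, 0.921, 0.0], [0.0, 0.0, -1.0]]
ft_force: [0.2, -0.3, -5.0]
grip_width: 0.0154
```

```bash
python3 look.py in1 0; python3 - <<'E'
from wf import *
b=(145,245,70,90);im=crop('side',b,8);cv2.imwrite('pics/in1z.png',im)
E
```

```text
[ 0.50793526 -0.09616201  0.26931623] -22.992225774151308 [ 0.23668946 -0.32240497 -5.01107133] 0.015395577485138442 11.05
rel seat along u,v mm -39.754369730004996 0.33104102563053245 bar z rel raised seat 33.11622758539648
```

View pics/in1.png

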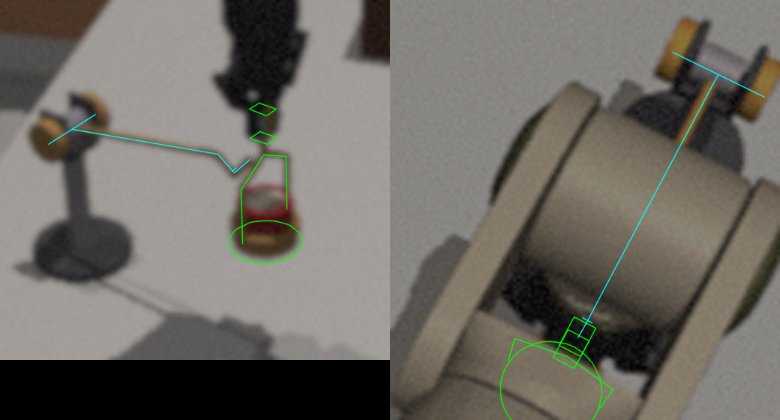

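View pics/in1z.png

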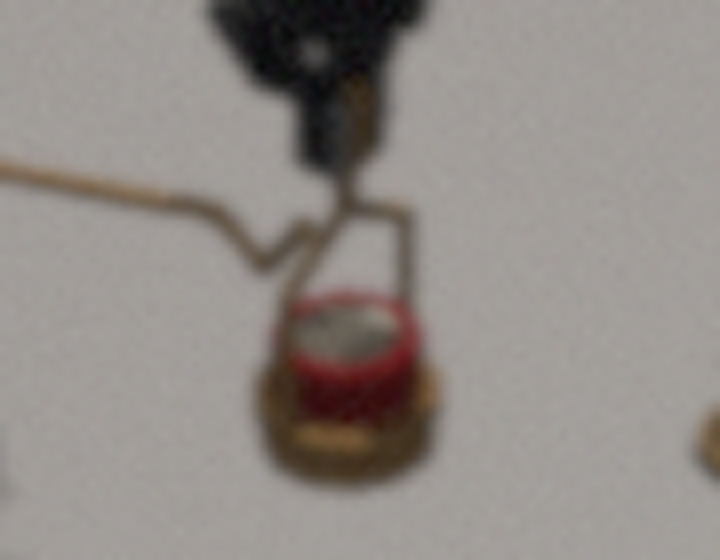

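The hook tip is at crop (308,222), in line with the bail opening and just below the bar at (350,208). I'll go 40 mm further in.

Call:
{"api": "move_arm", "payload": {
  "moves": [
    [-1, 0, 0, 0],
    [-3, 0, 0, 0],
    [-6, 0, 0, 0],
    [-10, 0, 0, 0],
    [-14, 0, 0, 0],
    [-18, 0, 0, 0],
    [-22, 0, 0, 0],
    [-26, 0, 0, 0],
    [-30, 0, 0, 0],
    [-34, 0, 0, 0],
    [-37, 0, 0, 0],
    [-39, 0, 0, 0],
    [-40, 0, 0, 0],
    [-40, 0, 0, 0]
  ]
}}

```text
time_s: 12.6
position: [0.5448, -0.1118, 0.2693]
tool_rot: [[-0.921, 0.391, -0.0], [0.391, 0.921, 0.0], [0.0, 0.0, -1.0]]
ft_force: [0.3, -0.6, -5.2]
grip_width: 0.0152
```

```bash
python3 look.py in2 0; python3 - <<'E'
from wf import *
b=(135,235,75,90);im=crop('side',b,8);cv2.imwrite('pics/in2z.png',im)
E
```

```text
[ 0.54483759 -0.11179298  0.26928022] -22.989635074655894 [ 0.34731534 -0.61381303 -5.21624793] 0.015173804539467928 12.6
rel seat along u,v mm 0.3219172631852123 0.3615450271695885 bar z rel raised seat 33.080221847754245
```

View pics/in2.png

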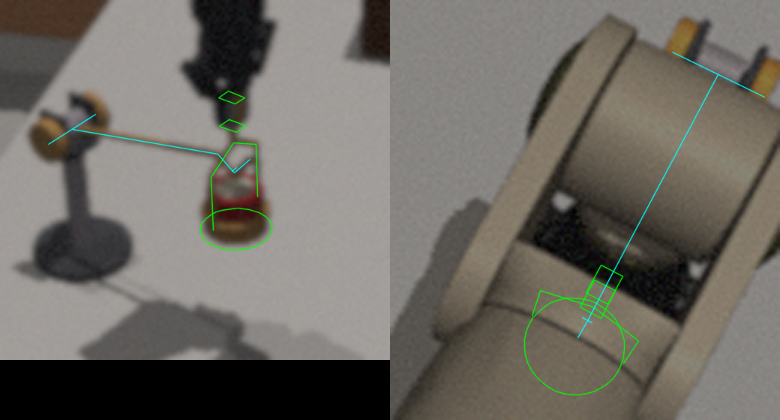

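View pics/in2z.png

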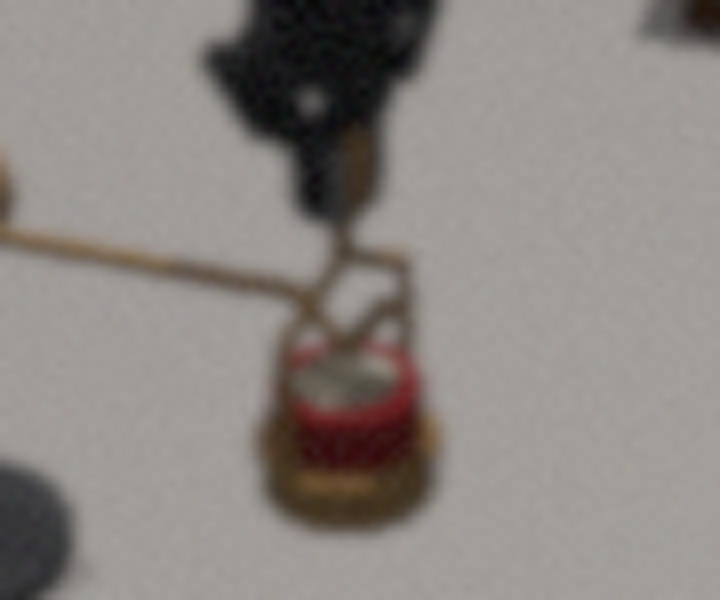

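The hook is through the bail: the V bottom is at crop (345,340) and the bar is straight above it at (343,250). I'll lower 28 mm to just short of contact, then ride down slowly.

Call:
{"api": "move_arm", "payload": {
  "moves": [
    [0, 0, 1, 0],
    [0, 0, 3, 0],
    [0, 0, 6, 0],
    [0, 0, 9, 0],
    [0, 0, 12, 0],
    [0, 0, 15, 0],
    [0, 0, 18, 0],
    [0, 0, 21, 0],
    [0, 0, 24, 0],
    [0, 0, 26, 0],
    [0, 0, 27, 0],
    [0, 0, 28, 0],
    [0, 0, 28, 0],
    [0, 0, 28, 0]
  ]
}}

```text
time_s: 14.15
position: [0.5448, -0.1118, 0.2414]
tool_rot: [[-0.921, 0.391, 0.0], [0.391, 0.921, -0.0], [-0.0, 0.0, -1.0]]
ft_force: [0.2, -0.3, -5.6]
grip_width: 0.015
```

Call:
{"api": "move_arm", "payload": {
  "moves": [
    [0, 0, 0.5, 0],
    [0, 0, 1, 0],
    [0, 0, 2, 0],
    [0, 0, 3, 0],
    [0, 0, 4, 0],
    [0, 0, 5, 0],
    [0, 0, 6, 0],
    [0, 0, 7, 0],
    [0, 0, 8, 0],
    [0.5, 0, 9, 0],
    [0.5, 0, 10, 0],
    [0.5, 0, 11, 0],
    [0.5, 0, 12, 0],
    [0.5, 0, 13, 0],
    [1, 0, 14, 0],
    [1, 0, 15, 0],
    [1, 0, 15, 0],
    [1, 0, 15, 0],
    [1, 0, 15, 0],
    [1, 0, 15, 0]
  ]
}}

```text
time_s: 16.15
position: [0.544, -0.1115, 0.2264]
tool_rot: [[-0.921, 0.391, 0.0], [0.391, 0.921, -0.0], [-0.0, -0.0, -1.0]]
ft_force: [2.9, -1.1, -3.8]
grip_width: 0.0152
```

```bash
python3 look.py dn1 0.04; python3 - <<'E'
from wf import *
b=(135,235,75,90);im=crop('side',b,8);cv2.imwrite('pics/dn1z.png',im)
E
```

```text
[ 0.543968   -0.11147778  0.22642091] -22.993087555069295 [ 2.88457339 -1.05040714 -3.81501734] 0.015199962235216137 16.15
rel seat along u,v mm -0.6017016026565641 0.3119094435339621 bar z rel raised seat -9.779094267828997
```

View pics/dn1z.png

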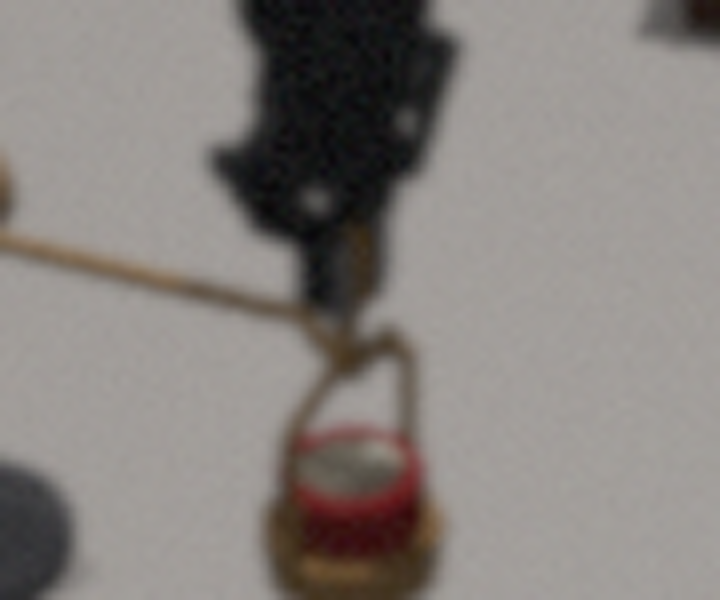

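View pics/dn1.png

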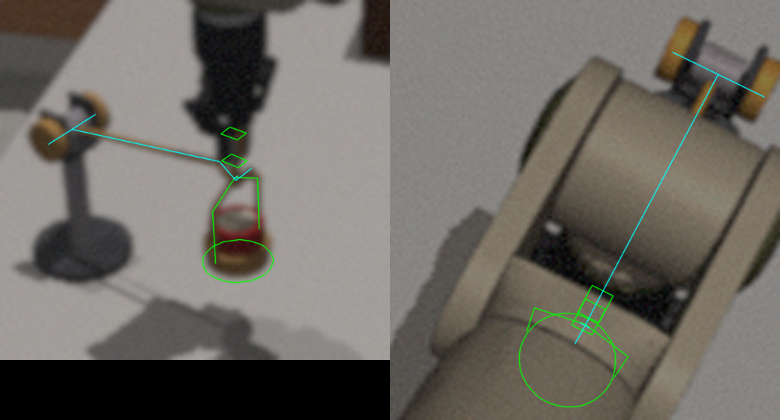

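The bar is in the V, with the side crop showing the crossing at (345,350). The reading shows 1.6 N taken up vertically and 3 N pushing along +arm-x, so the bar rests on the nose side. I'll shift 2 mm toward the pivot.

Call:
{"api": "move_arm", "payload": {
  "moves": [
    [-0.3, 0, 0, 0],
    [-0.6, 0, 0, 0],
    [-0.9, 0, 0, 0],
    [-1.2, 0, 0, 0],
    [-1.5, 0, 0, 0],
    [-1.8, 0, 0, 0],
    [-2, 0, 0, 0],
    [-2, 0, 0, 0],
    [-2, 0, 0, 0],
    [-2, 0, 0, 0]
  ]
}}

```text
time_s: 17.3
position: [0.5456, -0.1121, 0.2263]
tool_rot: [[-0.921, 0.391, -0.0], [0.391, 0.921, 0.0], [0.0, 0.0, -1.0]]
ft_force: [-0.4, -0.8, -3.4]
grip_width: 0.0154
```

Call:
{"api": "move_arm", "payload": {
  "moves": [
    [0, 0, 0.5, 0],
    [0, 0, 1.5, 0],
    [0, 0, 2.5, 0],
    [0, 0, 3.5, 0],
    [0.2, 0, 5, 0],
    [0.2, 0, 6.5, 0],
    [0.3, 0, 8, 0],
    [0.4, 0, 9.5, 0],
    [0.4, 0, 11, 0],
    [0.5, 0, 12.5, 0],
    [0.5, 0, 14, 0],
    [0.6, 0, 15.5, 0],
    [0.6, 0, 16.5, 0],
    [0.7, 0, 17.5, 0],
    [0.7, 0, 18, 0],
    [0.7, 0, 18, 0],
    [0.7, 0, 18, 0],
    [0.7, 0, 18, 0]
  ]
}}

```text
time_s: 19.1
position: [0.545, -0.1119, 0.2084]
tool_rot: [[-0.921, 0.391, 0.0], [0.391, 0.921, -0.0], [-0.0, 0.0, -1.0]]
ft_force: [-3.2, 2.1, -0.7]
grip_width: 0.0151
```

```bash
python3 - <<'E'
from wf import *
b=(135,235,75,90);im=crop('side',b,8);cv2.imwrite('pics/dn2z.png',im)
print(env.observe()['ft_force'])
E
```

```text
[-3.3812774   2.26715145 -0.51183949]
```

View pics/dn2z.png

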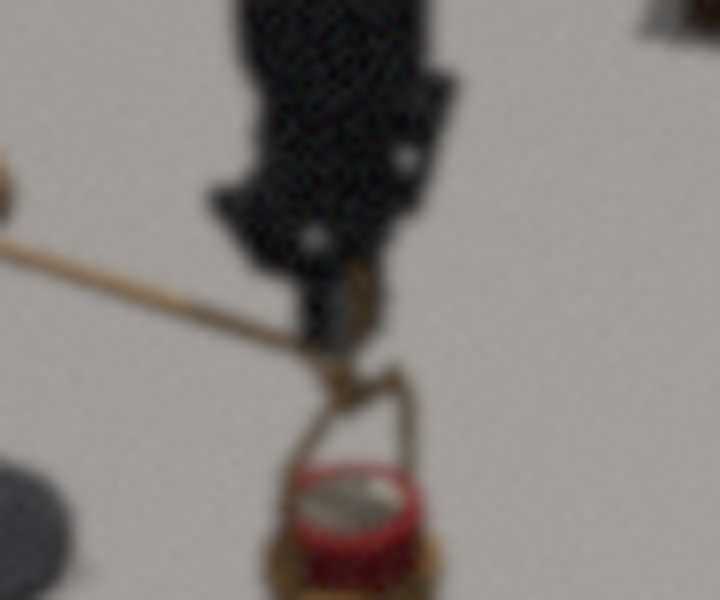

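The push is now 4 N toward −arm-x, so the bar is bearing on the arm side. I'll shift back 1.5 mm.

Call:
{"api": "move_arm", "payload": {
  "moves": [
    [0.3, 0, 0, 0],
    [0.6, 0, 0, 0],
    [0.9, 0, 0, 0],
    [1.2, 0, 0, 0],
    [1.5, 0, 0, 0],
    [1.5, 0, 0, 0],
    [1.5, 0, 0, 0],
    [1.5, 0, 0, 0]
  ]
}}

```text
time_s: 19.95
position: [0.5442, -0.1117, 0.2086]
tool_rot: [[-0.92, 0.391, 0.002], [0.391, 0.92, -0.001], [-0.002, -0.0, -1.0]]
ft_force: [4.0, -2.6, -1.6]
grip_width: 0.0149
```

Call:
{"api": "move_arm", "payload": {
  "moves": [
    [-0.2, 0, 0, 0],
    [-0.4, 0, 0, 0],
    [-0.6, 0, 0, 0],
    [-0.7, 0, 0, 0],
    [-0.7, 0, 0, 0],
    [-0.7, 0, 0, 0]
  ]
}}

```text
time_s: 20.55
position: [0.5443, -0.1116, 0.2083]
tool_rot: [[-0.921, 0.391, -0.0], [0.391, 0.921, -0.0], [0.0, -0.0, -1.0]]
ft_force: [3.9, -2.8, -0.9]
grip_width: 0.0153
```

Call:
{"api": "move_arm", "payload": {
  "moves": [
    [0, 0, 0, 0],
    [0, 0, 0, 0],
    [0, 0, 0, 0],
    [0, 0, 0, 0],
    [0, 0, 0, 0]
  ]
}}

```text
time_s: 21.05
position: [0.5443, -0.1116, 0.2083]
tool_rot: [[-0.921, 0.391, 0.0], [0.391, 0.921, -0.0], [-0.0, -0.0, -1.0]]
ft_force: [3.7, -2.8, -1.6]
grip_width: 0.0152
```

```bash
python3 look.py dn3 0.11; python3 - <<'E'
from wf import *
b=(135,235,75,90);im=crop('side',b,8);cv2.imwrite('pics/dn3z.png',im)
o=env.observe();print(o['ft_force'],o['wrist_torque'])
E
```

```text
[ 0.54433079 -0.11162545  0.20833944] -22.992778996372053 [ 3.68994207 -2.7672289  -1.58637704] 0.0152225741371488 21.05
rel seat along u,v mm -0.21005625603527722 0.3177326930557929 bar z rel raised seat -27.860557982803986
[ 3.54655072 -3.5236786  -2.03631672] [-0.66715224 -0.71015518  0.03537308]
```

View pics/dn3z.png

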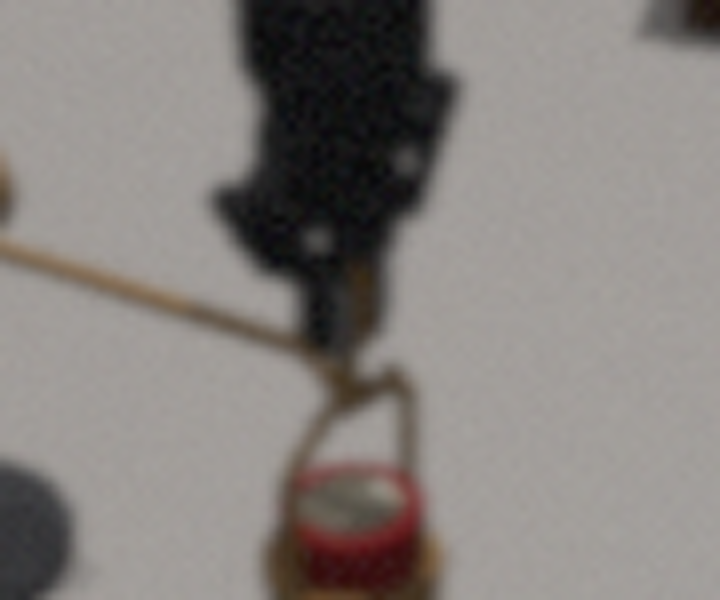

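View pics/dn3.png

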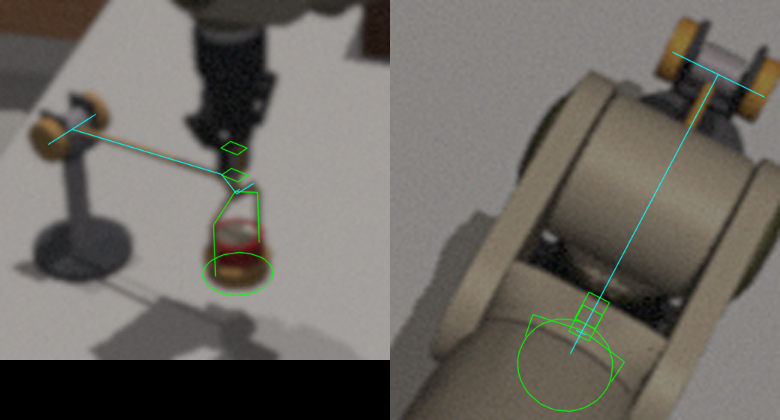

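The vertical force fits the spring model: 28 mm of sink gives 3.7 N on the hook and 1.6 N left on the gripper. The sideways neutral point lies midway, so I'll shift −0.4 mm.

Call:
{"api": "move_arm", "payload": {
  "moves": [
    [-0.2, 0, 0, 0],
    [-0.4, 0, 0, 0],
    [-0.4, 0, 0, 0],
    [-0.4, 0, 0, 0],
    [-0.4, 0, 0, 0],
    [-0.4, 0, 0, 0],
    [-0.4, 0, 0, 0],
    [-0.4, 0, 0, 0]
  ]
}}

```text
time_s: 22.0
position: [0.5445, -0.1117, 0.2082]
tool_rot: [[-0.921, 0.391, -0.0], [0.391, 0.921, 0.0], [0.001, -0.0, -1.0]]
ft_force: [0.5, -2.7, -1.9]
grip_width: 0.0152
```

Call:
{"api": "move_arm", "payload": {
  "moves": [
    [0, -0.2, 0.5, 0],
    [0, -0.4, 1.5, 0],
    [0, -0.5, 2.5, 0],
    [0, -0.5, 3.5, 0],
    [0, -0.5, 4.5, 0],
    [0, -0.5, 5.5, 0],
    [0, -0.5, 6.5, 0],
    [0, -0.5, 7.5, 0],
    [0, -0.5, 8.5, 0],
    [0, -0.5, 9.5, 0],
    [0, -0.5, 10.5, 0],
    [0, -0.5, 11.5, 0],
    [0, -0.5, 12, 0],
    [0, -0.5, 12, 0],
    [0, -0.5, 12, 0],
    [0, -0.5, 12, 0],
    [0, -0.5, 12, 0],
    [0, -0.5, 12, 0],
    [0, -0.5, 12, 0],
    [0, -0.5, 12, 0]
  ]
}}

```text
time_s: 24.0
position: [0.5445, -0.1122, 0.1963]
tool_rot: [[-0.921, 0.391, 0.0], [0.391, 0.921, -0.0], [-0.0, -0.0, -1.0]]
ft_force: [-0.0, 0.3, -0.4]
grip_width: 0.0154
```

```bash
python3 - <<'E'
from wf import *
F=[]
for i in range(4): env.get_image('side');F.append(env.observe()['ft_force'])
print(np.round(F,2))
E
```

```text
[[-0.07  0.34  0.56]
 [ 0.76  0.16 -0.34]
 [-0.03 -0.17 -0.41]
 [-0.07  0.71 -0.16]]
```

```bash
python3 look.py dn4 0.168; python3 - <<'E'
from wf import *
b=(135,215,75,95);im=crop('side',b,8);cv2.imwrite('pics/dn4z.png',im)
F=[]
for i in range(8): env.get_image('side');F.append(env.observe()['ft_force'])
print(np.mean(F,0),np.std(F,0)); print(env.observe()['time_s'])
E
```

```text
[ 0.5445043  -0.11222852  0.19633799] -22.992813496773437 [-0.06572708  0.7052419  -0.15983528] 0.015434766736132494 24.2
rel seat along u,v mm 0.18530342395247956 -0.1696007355577342 bar z rel raised seat -39.86200790766356
[-0.30596003  0.47913311 -0.76135508] [0.5476319  0.52686562 0.84356246]
24.75
```

View pics/dn4z.png

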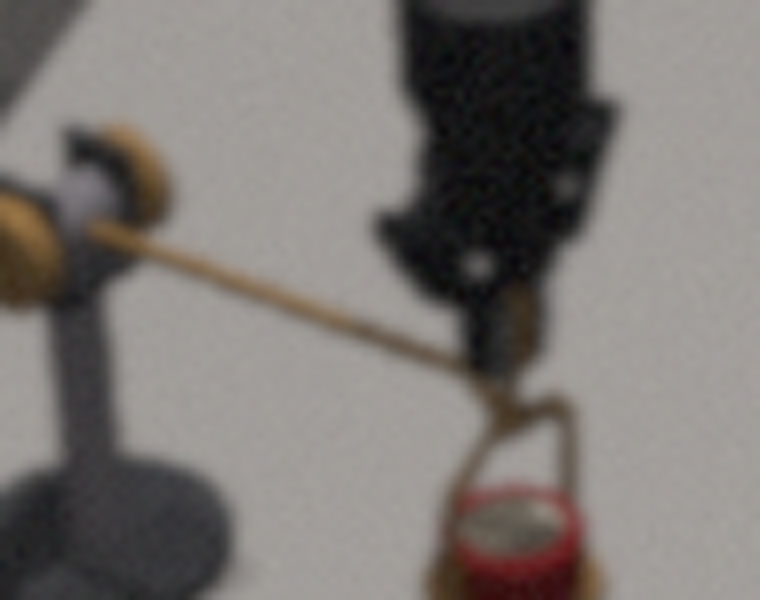

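View pics/dn4.png

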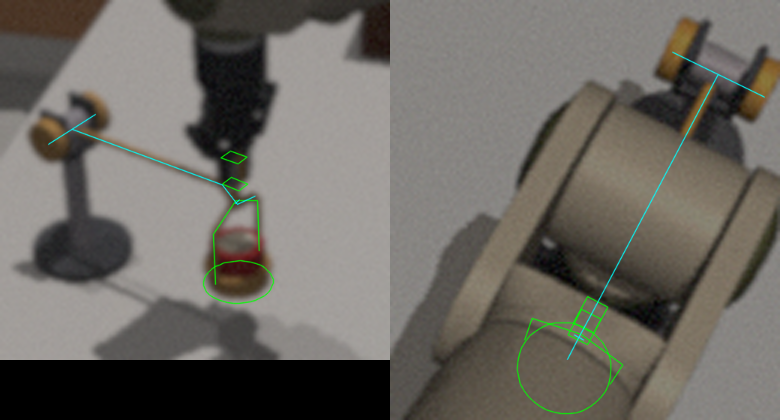

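Call:
{"api": "move_arm", "payload": {
  "moves": [
    [0, 0, 0.5, 0],
    [0, 0, 1, 0],
    [0, 0, 1.5, 0],
    [0, 0, 1.5, 0],
    [0, 0, 1.5, 0],
    [0, 0, 1.5, 0],
    [0, 0, 1.5, 0],
    [0, 0, 1.5, 0]
  ],
  "grip_force": 25
}}

```text
time_s: 25.55
position: [0.5445, -0.1123, 0.1948]
tool_rot: [[-0.921, 0.391, 0.0], [0.391, 0.921, -0.0], [-0.0, -0.0, -1.0]]
ft_force: [0.7, -0.0, -1.2]
grip_width: 0.0153
```

```bash
python3 - <<'E'
from wf import *
F=[]
for i in range(24): env.get_image('side');F.append(env.observe()['ft_force'])
F=np.array(F);print(F.mean(0),F.std(0)/24**.5,F[::4,2]); o=env.observe();print(o['time_s'],o['position'],o['wrist_torque'])
E
```

```text
[ 0.26919785 -0.0539554  -0.41889939] [0.09191335 0.10932735 0.06755046] [-0.30423865 -1.01058363 -0.39473728 -0.50210005 -1.21359089 -0.57313821]
26.75 [ 0.54450302 -0.11225052  0.19483296] [-0.02310503 -0.07456188  0.01128025]
```

Call:
{"api": "move_arm", "payload": {
  "moves": [
    [0, 0, 0.5, 0],
    [0, 0, 1, 0],
    [0, 0, 1.5, 0],
    [0, 0, 1.5, 0],
    [0, 0, 1.5, 0],
    [0, 0, 1.5, 0],
    [0, 0, 1.5, 0],
    [0, 0, 1.5, 0],
    [0, 0, 1.5, 0],
    [0, 0, 1.5, 0]
  ],
  "grip_force": 20
}}

```text
time_s: 27.75
position: [0.5445, -0.1122, 0.1934]
tool_rot: [[-0.921, 0.391, 0.0], [0.391, 0.921, -0.0], [-0.0, 0.0, -1.0]]
ft_force: [0.5, -0.4, -0.2]
grip_width: 0.0152
```

```bash
python3 - <<'E'
from wf import *
F=[]
for i in range(20): env.get_image('side');F.append(env.observe()['ft_force'])
F=np.array(F);print(F.mean(0),F.std(0)/20**.5); o=env.observe();print(o['time_s'],o['position'],o['wrist_torque'])
E
```

```text
[ 1.05159206 -0.76308578 -0.10841981] [0.08651194 0.09589448 0.08280118]
28.75 [ 0.54450452 -0.11223776  0.19333807] [-0.19965195 -0.24859632 -0.00963651]
```

The load is balanced to within about 0.1 N. I'll open gently and hold position while it settles.

Call:
{"api": "move_arm", "payload": {
  "moves": [
    [-0.1, 0, 0, 0],
    [-0.1, 0, 0, 0],
    [-0.1, 0, 0, 0],
    [-0.1, 0, 0, 0]
  ]
}}

```text
time_s: 29.15
position: [0.5445, -0.1122, 0.1933]
tool_rot: [[-0.921, 0.391, -0.0], [0.391, 0.921, 0.0], [0.0, 0.0, -1.0]]
ft_force: [1.1, -1.5, 0.2]
grip_width: 0.015
```

Call:
{"api": "move_arm", "payload": {
  "moves": [
    [0, 0, 0, 0],
    [0, 0, 0, 0],
    [0, 0, 0, 0],
    [0, 0, 0, 0],
    [0, 0, 0, 0],
    [0, 0, 0, 0],
    [0, 0, 0, 0],
    [0, 0, 0, 0],
    [0, 0, 0, 0],
    [0, 0, 0, 0]
  ],
  "grip": 0.45
}}

```text
time_s: 30.15
position: [0.5446, -0.1123, 0.1933]
tool_rot: [[-0.921, 0.391, 0.0], [0.391, 0.921, -0.0], [-0.0, -0.0, -1.0]]
ft_force: [-0.6, 0.8, -0.2]
grip_width: 0.047
```

```bash
python3 look.py rel 0.18;python3 - <<'E'
from wf import *
b=(135,215,85,95);im=crop('side',b,7);cv2.imwrite('pics/relz.png',im)
E
```

```text
[ 0.54459561 -0.1122695   0.19331955] -22.99175917545793 [-0.5553626   0.75106566 -0.15632086] 0.04697306659834836 30.15
rel seat along u,v mm 0.2853571460733889 -0.17164429721879176 bar z rel raised seat -42.88045489910785
```

View pics/relz.png

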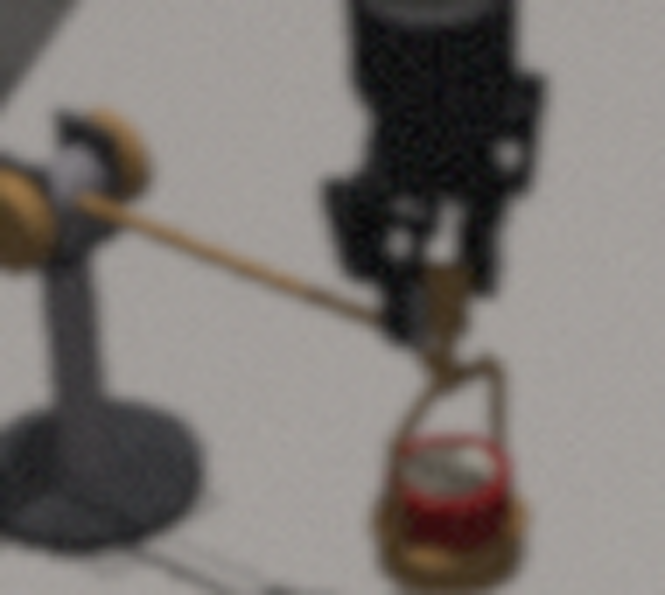

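The lamp hangs upright in the hook and the open fingers are clear on both sides of the block at crop (445,300). I'll go straight up.

Call:
{"api": "move_arm", "payload": {
  "moves": [
    [0, 0, 0, 0],
    [0, 0, 0, 0],
    [0, 0, 0, 0],
    [0, 0, 0, 0],
    [0, 0, -2, 0],
    [0, 0, -6, 0],
    [0, 0, -12, 0],
    [0, 0, -20, 0],
    [0, 0, -30, 0],
    [0, 0, -40, 0],
    [0, 0, -50, 0],
    [0, 0, -60, 0],
    [0, 0, -70, 0],
    [0, 0, -80, 0],
    [0, 0, -88, 0],
    [0, 0, -95, 0],
    [0, 0, -100, 0],
    [0, 0, -103, 0],
    [0, 0, -104, 0],
    [0, 0, -104, 0]
  ],
  "grip": 0.2
}}

```text
time_s: 32.3
position: [0.5445, -0.1122, 0.2972]
tool_rot: [[-0.921, 0.391, -0.0], [0.391, 0.921, 0.0], [0.0, 0.0, -1.0]]
ft_force: [-0.1, 0.1, -0.4]
grip_width: 0.0685
```

```bash
python3 - <<'E'
from wf import *
S=[env.get_image('side') for i in range(12)]
d=np.abs(S[0][140:230,215:310].astype(int)-S[-1][140:230,215:310]).mean();print('diff',d,np.abs(S[0][300:400,50:150].astype(int)-S[-1][300:400,50:150]).mean())
b=(110,195,110,120);im=crop('side',b,5,S[-1]);i2=im.copy()
for th in(.18,): draw('side',i2,hookwf(.7635,-.205,np.radians(-23),th),b,5,(255,255,0))
cv2.imwrite('pics/fin.png',np.hstack([im,i2])[:, :1200][::1]); cv2.imwrite('pics/fin.png',cv2.resize(np.hstack([im,i2]),(800,367)))
print(env.observe()['time_s'],env.observe()['ft_force'])
save('side','finfull.png')
E
```

```text
diff 1.5769590643274853 1.3836666666666666
32.9 [ 0.66274434 -0.77060517  0.13067603]
```

View pics/fin.png

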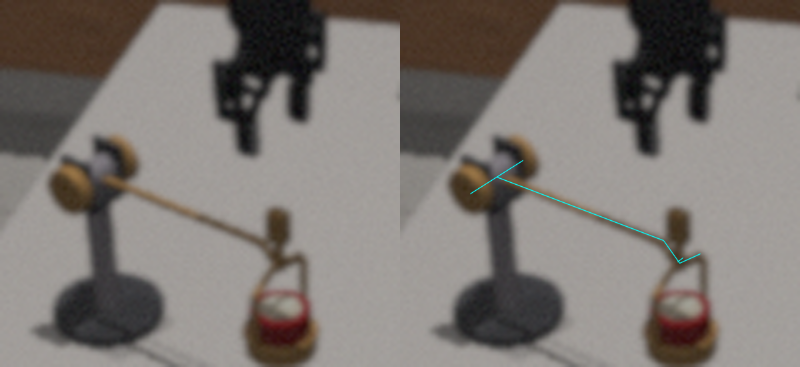

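View pics/finfull.png

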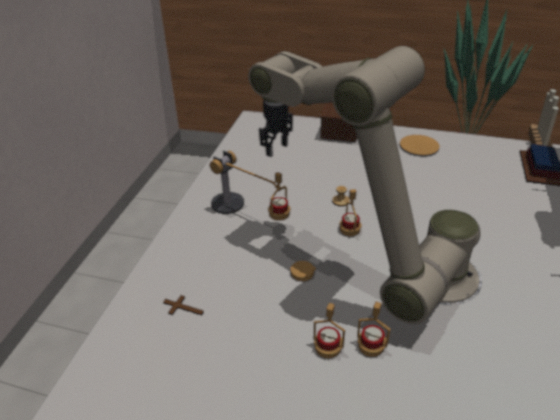

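The lamp hangs upright in the hook and the frame difference is at noise level. The cross (305,185), lunette case (271,304) and taper holder (196,342) are where they started. I'll wait a little longer and then hand in.

Call:
{"api": "move_arm", "payload": {
  "moves": [
    [0, 0, 0, 0],
    [0, 0, 0, 0],
    [0, 0, 0, 0],
    [0, 0, 0, 0],
    [0, 0, 0, 0],
    [0, 0, 0, 0],
    [0, 0, 0, 0],
    [0, 0, 0, 0],
    [0, 0, 0, 0],
    [0, 0, 0, 0],
    [0, 0, 0, 0],
    [0, 0, 0, 0],
    [0, 0, 0, 0],
    [0, 0, 0, 0],
    [0, 0, 0, 0],
    [0, 0, 0, 0],
    [0, 0, 0, 0],
    [0, 0, 0, 0],
    [0, 0, 0, 0],
    [0, 0, 0, 0]
  ]
}}

```text
time_s: 34.95
position: [0.5446, -0.1123, 0.2973]
tool_rot: [[-0.921, 0.391, 0.0], [0.391, 0.921, -0.0], [-0.0, 0.0, -1.0]]
ft_force: [0.4, 0.0, -0.7]
grip_width: 0.0686
```

```bash
python3 - <<'E'
from wf import *
a=env.get_image('side')
for _ in range(4): b=env.get_image('side')
print(np.abs(a[140:230,215:310].astype(int)-b[140:230,215:310]).mean(),env.observe()['time_s'])
print(env.close_job())
E
```

```text
1.5587134502923976 35.2
the job is handed in; nothing more can be done
None
```

I hung the farthest lamp (about 0.54 kg) by its bail in the hook of the sprung arm and handed the job in at 35.2 s; no verdict was reported. I rode the arm down to about 0.18 rad (43 mm) and released only when the vertical force at the wrist was within about 0.1 N of its unloaded value. I then backed straight up.

- **Last checks:** the final pictures show the lamp upright in the V of the hook, with the gripper well clear. Frame-to-frame change around the arm was about 1.56 grey levels, against about 1.4 on the plain counter, so I saw no motion. The cross, lunette case and taper holder look to be where they started, judged by eye in the side view only.
- **What disagreed:** on the way down the bar rubbed one side of the V and then the other, with sideways forces up to about 5 N. I corrected this with shifts of 2 mm or less, and about 1.5 N of sideways force was still there just before release. Both are far below the 16 N contact limit.
- **Not measured directly:** the arm's angle and speed were not read from a sensor. The sink angle comes from the tool height and the wireframe overlay.

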